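# Load a broth vial and run the photometer's stuck slide home

### The arm

A 6-joint arm with a two-finger parallel gripper is mounted at the origin on a cart in front of the work surface, level with it; the furniture and walls round the work are solid. World frame = base frame: x ahead of the robot, y to its left, z up, the work surface at z = 0. Lengths are in m, angles in rad, forces in N, time in s.
With the tool pointing down it reaches from about 0.35 to 0.975 m from the base axis. Payload 4.9 kg.
Tool frame: the origin (TCP) lies at the very end of the fingers, on their centre line; the grasp point (between the pads) lies 19 mm behind it (ctrl.grip_point_offset is the distance from the TCP to the grasp point, in m); z points along the fingers, y is the line along which they close (so a half turn about z gives the same grasp; the last joint's range is limited). The gripper opens to 85 mm and grips with 20 to 120 N. Pads are 22 mm wide; open, the fingers measure 114 mm over their backs; the gripper's body (76 mm by 85 mm) begins 54 mm behind the grasp point. The pads swing forward as they close: fully open they stand 13 mm farther back than shut.
Start: joints at [1.188, 0.053, 1.613, -0, 1.476, -0.119], TCP at [0.163, 0.603, 0.197] pointing down, gripper open.
Joint ranges: [-3.01, 3.01], [-1.01, 2.22], [0.06, 2.58], [-1.02, 4.17], [0.09, 2.62], [-3.14, 3.14]. Speed limits (rad/s): [2.57, 2.57, 3.14, 3.14, 3.14, 3.14].

### API

Orientations are given as a rotation vector (axis times angle).
In Python, from station import ctrl gives the robot as it stands.
- The arm moves only by the tool send_rows, never from a script. Its argument "rows" is a list of rows, each a list of 3 entries, a list of its own where there are three numbers: the finger opening in cm, from 0 to 8.54, then the shift along the tool's x, y, z in cm, then the turn about the tool's z in degrees. A call has 1 to 10 rows; each row shifts and turns the commanded pose from where the row before left it, along the tool's axes as they then stand; what a row does not reach is not made up. A row lasts 1/8 s, in which the tool goes at most 62.5 mm and 10.7 degrees, less where a joint would pass 70% of its speed; a pose out of reach is approached as far as the arm can. A call with a gripper value outside its range is refused whole. The fingers move at their own pace and stop on an object; "newtons" is the grip in N (left out, the last holds). Time passes only in rows, so rows that do not move let the fingers close. It gives the time, the measured TCP pose, the force, the opening and the grip force at its end, in the units of the state.
- ctrl.get_obs(): the state, without advancing time (a new reading comes with each control period).
- ctrl.get_image(name): name is "scene" or "top" or "wrist"; returns a dict with "frame" (480x640x3 uint8, red, green, blue), "range_z" (480x640 float32, m along the optical axis (not along the pixel's ray), 0 where there is no reading), "fx", "fy", "cx", "cy" (pixels), "k1" (the pictures are not rectified: a ray, as slopes to the right and down, at radius r is drawn at 1 + k1 r^2 times it, then the intrinsics apply), "cam_to_world" (4x4, takes a point from camera to world coordinates). Camera axes: x right, y down, z forward; pixel columns grow to the right and rows downward; lengths in m; the calibration is good to about 2 mm. A picture is of the moment at which its call begins.
- ctrl.finish_job(): hands the job in; it is judged then, once.
The state is a dict: "t": time; "q": joint angles; "dq": joint speeds; "effort": joint torques, N m; "tool_pos": TCP position; "tool_rot": TCP orientation; "contact_force": force on the tool from outside, world axes, zero at the start; "wrist_torque": the same for the moment, N m; "opening": finger opening in m; "grip_force": force on a finger pad.
Only numpy, scipy, OpenCV 4.12 (cv2) and the standard library are available. Lean on these libraries where they do the work, as an engineer would, in place of code of your own. Each camera call takes 0.05 s, during which the arm holds its last target. There are 200 camera calls.

### The job

Take the vial that stands alone in the white rack beside the photometer and stand it in the socket of the photometer's sample slide while the slide is still parked outside. Then push the slide in (the upright tab at its outer end is there for that): its catch has gummed up and holds it fast at first, then it breaks free; run it gently all the way home against the cushioned end stop hidden in the housing, without ramming the stop, and leave it there with the vial upright in it. Do not tip the vial over or knock about the other things on the bench.

Things in the scene. Friction and masses are not known exactly. Their poses are not given: they have to be found in the camera images.
- vial: Glass screw vial with brown broth and a cap, 14 mm in diameter and 59 mm tall, 15 g (mass varies); the cap is its top 11 mm. Stands alone in the rack beside the photometer (a second rack, with several vials, stands out of the way at the far right). Origin: centre of its underside; z along the vial, up.
- rack: White vial rack beside the photometer, 60 x 100 x 37 mm, fixed to the bench: a floor 6 mm thick on which the vial stands and an open grid of 18 x 16 mm windows at 34 to 37 mm height, so that the vial stands 28 mm out of the rack and may lean by a few degrees. Origin: centre of its underside; y is its long side.
- photometer: White bench photometer, fixed. Origin: on the bench under the socket axis of the parked slide; x: the direction in which the slide runs in; z up. Rail bed x = -150 to 40 mm, 74 mm wide, rails up to 22 mm high; housing x = 40 to 200 mm, 130 mm wide, 105 mm high, with a black-collared tunnel (collar from x = 34 mm, 54 mm wide, up to 93 mm high) that takes slide and vial.
- slide (a joint): Travel of the slide, m: 0 parked, grows inwards. A gummed catch holds it near 0 (first 8 mm): a push of 10 to 20 N frees it, then it slides with 2 to 5 N and stays where left. The end stop, set by the last user, cannot be seen or read: somewhere from 0.05 to 0.10. Its rubber buffer gives 4.5 N/mm, 5 mm at most, and pushes the slide back to where it just touches; more than 16 N on it is ramming.
- slide_socket (a point): Centre of the floor of the slide's vial socket, 22 mm above the bench; moves with the slide; axes as the photometer's. The socket is a black block 36 x 32 mm with an upright round hole 16 mm wide and 28 mm deep, its top 50 mm above the bench; the seated vial's underside is at this point, its top 81 mm above the bench.
- slide_tab (a point): Centre of the outer face of the slide's upright black tab, 50 mm above the bench; the face looks to the photometer's -x and is pushed to +x; moves with the slide, axes as the photometer's. The tab is 40 mm wide, 8 mm thick, its top 68 mm above the bench, its outer face 118 mm behind the socket axis.
- petri: Bystander: shut petri dish, 60 mm in diameter, 13 mm high. Origin: centre of its underside.
- bench_timer: Bystander: small white timer, 66 x 62 x 18 mm. Origin: centre of its underside.
- jar: Bystander: white round jar, 68 mm in diameter, 85 mm tall. Origin: centre of its underside.
- pen: Bystander: marker pen, 135 mm long. Origin: centre of its underside.
- flask: Bystander: stoppered conical flask, 68 mm in diameter, 141 mm tall. Origin: centre of its underside.

How it is judged:
By the outcome, as a careful person would: the job done as asked, in the order asked, and still so for the second after the job is handed in, with the robot touching nothing.
It also fails if it takes over 67 s, if anything falls off the work surface, if the arm or the gripper's body presses on something with over 40 N, if the wrist force passes 120 N, or if a joint passes its speed limit or range.

## Working session

There is one attempt and no reset: what is moved stays moved. The work goes in short steps, Python scripts to look and compute and a tool call to move; the robot and the scene stay as the last step left them, time stands still between calls to the robot, and variables do not carry over. Pictures are saved under pics/ and viewed, at most 10 in all, crops included, and the job is handed in when it is done.

Besides the shell and the picture viewer there is one more tool, called as name(argument=value, ...), one argument or row to a line, values as JSON. send_rows: Moves the arm, as the interface text tells. Its arguments: {"type":"object","properties":{"rows":{"type":"array","items":{"type":"array"}},"newtons":{"type":"number"}},"required":["rows"]}

```bash
mkdir -p pics
cat > h.py <<'E'
import numpy as np, cv2
from scipy.spatial.transform import Rotation as R
from station import ctrl
def world(im):
    "per-pixel world points from depth"
    K=np.array([[im['fx'],0,im['cx']],[0,im['fy'],im['cy']],[0,0,1.]])
    v,u=np.mgrid[0:480,0:640].astype(float)
    s=slopes(im,np.stack([u,v],-1).reshape(-1,2)).reshape(480,640,2)
    z=im['range_z'][...,None]
    p=np.concatenate([s*z,z],-1); T=np.array(im['cam_to_world'])
    return p@T[:3,:3].T+T[:3,3]
def slopes(im,px):
    K=np.array([[im['fx'],0,im['cx']],[0,im['fy'],im['cy']],[0,0,1.]])
    return cv2.undistortPoints(np.asarray(px,float).reshape(-1,1,2),K,np.array([im['k1'],0,0,0.])).reshape(-1,2)
def onplane(im,px,h):
    s=slopes(im,px); T=np.array(im['cam_to_world'])
    d=np.c_[s,np.ones(len(s))]@T[:3,:3].T; o=T[:3,3]
    return o+d*((h-o[2])/d[:,2])[:,None]
def save(im,n): cv2.imwrite(f'pics/{n}.png',im['frame'][...,::-1])
E
python3 - <<'E'
from h import *
import pickle
D={}
for n in ['scene','top']:
    im=ctrl.get_image(n); D[n]=im; save(im,n+'0')
    print(n,im['fx'],im['k1'],np.round(im['cam_to_world'],3).tolist())
pickle.dump(D,open('d0.pkl','wb'))
o=ctrl.get_obs();print(o)
print(R.from_rotvec(o['tool_rot']).as_matrix().round(3))
E
```

```text
scene 525.2514278401592 0.01704816069205545 [[0.49, -0.417, 0.766, -0.165], [-0.872, -0.23, 0.433, -0.734], [-0.004, -0.879, -0.476, 0.452], [0.0, 0.0, 0.0, 1.0]]
top 564.8420439100319 -0.15017921655497946 [[-0.025, -0.992, 0.126, 0.361], [-0.999, 0.022, -0.029, -0.344], [0.026, -0.126, -0.992, 1.019], [0.0, 0.0, 0.0, 1.0]]
{'t': 0.1, 'q': array([ 1.18799648e+00,  5.32973400e-02,  1.61414941e+00, -1.00444660e-05,
        1.47600574e+00, -1.19004884e-01]), 'dq': array([ 0.00129848, -0.00078546, -0.00451458,  0.00057382, -0.00116187,
        0.00122869]), 'effort': array([ 4.75185643e-04, -3.94908786e+01, -3.71361065e+01, -4.61194134e-05,
        3.96824616e-03,  2.61565140e-05]), 'tool_pos': array([0.16273677, 0.60279416, 0.19618634]), 'tool_rot': array([-4.13106634e-01, -3.11385598e+00,  2.83344095e-03]), 'contact_force': array([0.71882566, 0.43905988, 0.23698595]), 'wrist_torque': array([-0.03177518, -0.08423942, -0.0674169 ]), 'grip_force': 0.0, 'opening': 0.08509415111222472}
[[-0.965  0.261 -0.001]
 [ 0.261  0.965 -0.002]
 [ 0.    -0.002 -1.   ]]
```

View pics/top0.png

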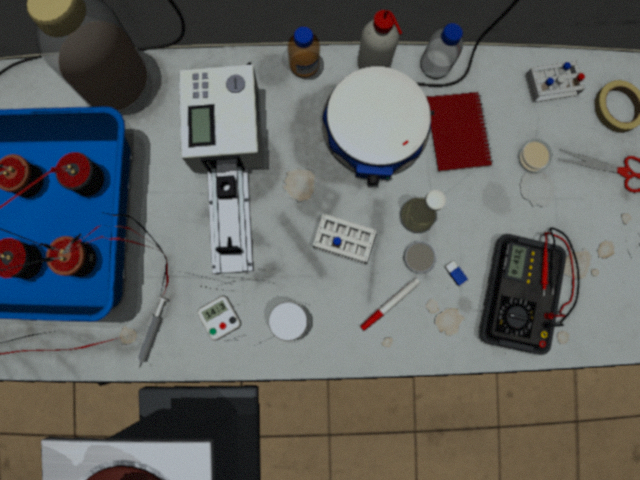

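View pics/scene0.png

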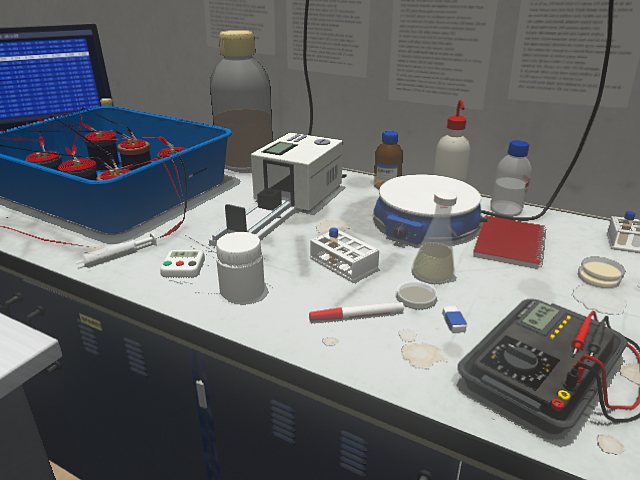

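The top view shows the vial's blue cap at (337,242), the rack around (345,238), the socket block at (227,186), the tab at about (229,245) and the housing above it. The scene view agrees. I'll measure these next.

Run:
```python
from h import *
import pickle
D=pickle.load(open('d0.pkl','rb'))
for n,roi in [('top',(310,205,385,265)),('scene',(305,220,385,285))]:
    im=D[n]; hsv=cv2.cvtColor(im['frame'],cv2.COLOR_RGB2HSV)
    m=cv2.inRange(hsv,(100,90,40),(130,255,255)); k=np.zeros_like(m); x0,y0,x1,y1=roi; k[y0:y1,x0:x1]=1; m*=k
    v,u=np.nonzero(m); print(n,'cap',len(u),u.min(),u.max(),v.min(),v.max(),u.mean(),v.mean(),onplane(im,[[u.mean(),v.mean()]],.065 if n=='top' else .060))
im=D['top']; W=world(im)
z=W[...,2]; ok=im['range_z']>0
for nm,lo,hi,(x0,y0,x1,y1) in [('block',.044,.056,(205,165,250,210)),('tab',.06,.075,(205,215,255,270)),('house',.098,.112,(170,55,265,170)),('rack',.033,.042,(305,205,385,270))]:
    m=np.zeros(z.shape,np.uint8); m[y0:y1,x0:x1]=((z>lo)&(z<hi)&ok)[y0:y1,x0:x1]
    v,u=np.nonzero(m)
    if len(u)<5: print(nm,len(u)); continue
    P=W[v,u]; r=cv2.minAreaRect((P[:,:2]*1000).astype(np.float32)); print(nm,len(u),P.mean(0).round(4),r,(u.min(),u.max(),v.min(),v.max()))
c=im['frame'][60:290,170:390,::-1]; cv2.imwrite('pics/c1.png',cv2.resize(c,None,fx=2.6,fy=2.6,interpolation=cv2.INTER_CUBIC))
```

```text
top cap 58 333 340 237 245 336.5 240.86206896551724 [[ 0.49410362 -0.39040512  0.065     ]]
scene cap 67 330 337 228 236 333.4925373134328 231.955223880597 [[ 0.49595389 -0.39351967  0.06      ]]
block 343 [ 0.6004 -0.1971  0.0487] ((608.0628051757812, -196.5317840576172), (55.73368453979492, 65.93048095703125), 1.0172122716903687) (np.int64(206), np.int64(243), np.int64(165), np.int64(196))
tab 109 [ 0.4859 -0.2035  0.066 ] ((486.32867431640625, -203.1690673828125), (8.349459648132324, 37.329925537109375), 2.5779924392700195) (np.int64(216), np.int64(238), np.int64(245), np.int64(251))
house 6740 [ 0.7156 -0.1921  0.1041] ((716.1939697265625, -191.41082763671875), (167.55218505859375, 131.3715057373047), 2.7843143939971924) (np.int64(179), np.int64(257), np.int64(65), np.int64(159))
rack 1192 [ 0.5047 -0.4059  0.0363] ((504.9779052734375, -405.96807861328125), (100.13680267333984, 60.293609619140625), 71.34609985351562) (np.int64(313), np.int64(376), np.int64(213), np.int64(261))
```

View pics/c1.png

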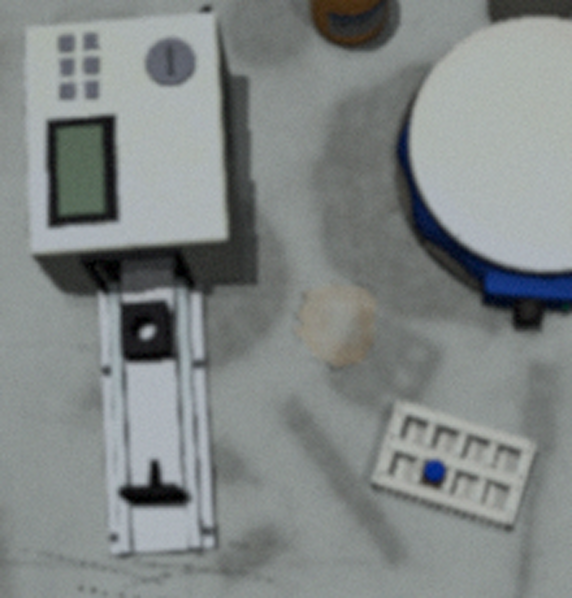

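The crop shows the socket hole at full-image (226.9,186.9), the cap at (337,241), and a clear way over the slide. Photometer yaw is about +2.8°. I'm moving over to the rack for a wrist view.

send_rows(
  rows=[
    [8.5,[0,0,-3],-9],
    [8.5,[0,0,-3],-8.9],
    [8.5,[-3.4,-4.6,0],0],
    [8.5,[-3.4,-4.6,0],0],
    [8.5,[-3.4,-4.6,0],0],
    [8.5,[-3.4,-4.6,0],0],
    [8.5,[-3.4,-4.6,0],0],
    [8.5,[-3.4,-4.6,0],0],
    [8.5,[-3.4,-4.6,0],0],
    [8.5,[-3.4,-4.6,0],0],
  ],
  newtons=25,
)

```text
t: 1.35
tool_pos: [0.4532, 0.2473, 0.2569]
tool_rot: [0.076, -3.14, 0.0]
contact_force: [0.5, -0.5, -0.3]
opening: 0.085
grip_force: 0.0
```

send_rows(
  rows=[
    [4,[0.2,-6,0],0],
    [4,[0.2,-6,0],0],
    [4,[0.2,-6,0],0],
    [4,[0.2,-6,0],0],
    [4,[0.2,-6,0],0],
    [4,[0.2,-6,0],0],
    [4,[0.2,-6,0],0],
    [4,[0.2,-6,0],0],
    [4,[0.2,-6,0],0],
    [4,[0.2,-6,0],0],
  ],
)

```text
t: 2.6
tool_pos: [0.4612, -0.3531, 0.2568]
tool_rot: [0.076, -3.14, -0.001]
contact_force: [1.6, 0.8, 1.3]
opening: 0.0399
grip_force: 0.0
```

Run:
```python
from h import *
o=ctrl.get_obs(); print(o['tool_pos'],R.from_rotvec(o['tool_rot']).as_matrix().round(4).tolist(),o['opening'])
im=ctrl.get_image('wrist'); save(im,'w1'); print(im['fx'],im['k1'],np.round(im['cam_to_world'],3).tolist())
import pickle; pickle.dump(im,open('w1.pkl','wb'))
```

```text
[ 0.46121766 -0.35308691  0.25680093] [[-0.9988, -0.0482, -0.0002], [-0.0482, 0.9988, 0.0006], [0.0002, 0.0006, -1.0]] 0.03991758043000315
350.55710998929374 -0.06638072746035473 [[-0.048, 0.944, 0.327, 0.377], [0.999, 0.045, 0.016, -0.357], [0.001, 0.328, -0.945, 0.434], [0.0, 0.0, 0.0, 1.0]]
```

View pics/w1.png

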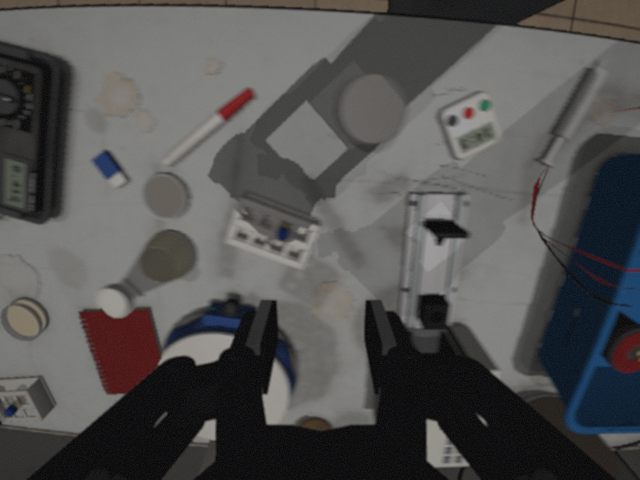

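The wrist view shows the cap at about (283,233), the rack below the camera, and the socket block at (433,305). I'll intersect the rays from all three cameras for the cap.

Run:
```python
from h import *
import pickle
D=pickle.load(open('d0.pkl','rb')); D['wrist']=pickle.load(open('w1.pkl','rb'))
rois={'top':(310,205,385,265),'scene':(305,220,385,285),'wrist':(265,215,305,255)}
A=np.zeros((3,3));b=np.zeros(3)
for n,(x0,y0,x1,y1) in rois.items():
    im=D[n]; hsv=cv2.cvtColor(im['frame'],cv2.COLOR_RGB2HSV)
    m=cv2.inRange(hsv,(105,90,30),(130,255,255)); k=np.zeros_like(m); k[y0:y1,x0:x1]=1; m*=k
    v,u=np.nonzero(m); px=[[u.mean(),v.mean()]]; print(n,len(u),px,onplane(im,px,.061).round(4))
    d=onplane(im,px,0)[0]-(o:=np.array(im['cam_to_world'])[:3,3]); d/=np.linalg.norm(d); M=np.eye(3)-np.outer(d,d); A+=M;b+=M@o
print('cap ls',np.linalg.solve(A,b))
# dark block in top view: black top
im=D['top']; g=cv2.cvtColor(im['frame'],cv2.COLOR_RGB2GRAY)
print(onplane(im,[[226.9,186.9]],.05), onplane(im,[[226.9,186.9]],.022))
sub=g[170:205,210:246]; print(sub[::2,::2])
W=world(D['wrist']);
z=W[...,2]
for nm,lo,hi,(x0,y0,x1,y1) in [('block',.044,.055,(410,285,455,335)),('tab',.06,.072,(410,200,480,250))]:
    m=np.zeros(z.shape,np.uint8); m[y0:y1,x0:x1]=((z>lo)&(z<hi))[y0:y1,x0:x1]
    v,u=np.nonzero(m)
    if len(u)<5: continue
    P=W[v,u]; print(nm,len(u),cv2.minAreaRect((P[:,:2]*1000).astype(np.float32)))
```

```text
top 58 [[np.float64(336.5), np.float64(240.86206896551724)]] [[ 0.4947 -0.3906  0.061 ]]
scene 67 [[np.float64(333.4925373134328), np.float64(231.955223880597)]] [[ 0.4943 -0.3944  0.061 ]]
wrist 78 [[np.float64(282.29487179487177), np.float64(233.7051282051282)]] [[ 0.4971 -0.3939  0.061 ]]
cap ls [ 0.49616033 -0.39262559  0.05993978]
[[ 0.59616079 -0.20108252  0.05      ]] [[ 0.60294065 -0.19696551  0.022     ]]
[[ 17  55  61  56  71  70  71  68  74  80 101 104 109  95  87  86  44  37]
 [ 53  76  82  76 102 105 101 112 144 157 167 170 166 142 124 133  89 101]
 [142 135 137 112 163 166 171 161 167 162 157 156 166 141 133 153 108 159]
 [164 147 149  89 100  99  95  80  70  62  55  49 117 136 130 159 123 169]
 [170 159 163  83  28  29  29  28  26  30  23  27  61 106 123 164 134 170]
 [175 162 162  89  28  29  31  21  17  27  27  23  27  60 123 168 141 168]
 [176 167 163  82  25  26   5   6   5  14  29  33  20  49 126 166 139 170]
 [181 167 163  86  31  19   4  14  45  53  30  28  18  53 125 165 137 168]
 [177 163 165  82  25  10   5  85 155 143  54  27  23  52 131 166 137 172]
 [176 1
[... 193 characters left out ...]
 24  46 107 161 144 159]
 [178 149 165 107  30  30  32  28  29  28  26  20  20  50  97 159 148 149]
 [175 149 166 118  26  12  11  16   6  10   6   9  11  38  80 161 157 142]
 [174 163 169 145  79  45  45  53  52  55  61  89 110 103  88 160 156 116]
 [136 143 169 146 138 160 156 157 155 163 165 170 178 164 103 165 163  89]
 [ 72 107 169 141 137 180 180 177 176 178 179 177 179 168 112 161 162 135]
 [123 137 171 141 120 177 178 176 181 179 179 180 181 175 125 164 162 151]]
block 668 ((600.9522094726562, -196.54078674316406), (37.812583923339844, 34.151676177978516), 2.386171817779541)
tab 293 ((487.1249084472656, -203.48117065429688), (8.078320503234863, 38.63069534301758), 2.9454615116119385)
```

send_rows(
  rows=[
    [4.5,[-1.1,-1.4,2.7],0],
    [4.5,[-1.1,-1.4,2.7],0],
    [4.5,[-1.1,-1.3,2.7],0],
    [4.5,[0,0,2.7],0],
    [4.5,[0,0,2.7],0],
    [4.5,[0,0,2.2],0],
    [4.5,[0,0,0],0],
  ],
)

```text
t: 3.52
tool_pos: [0.4953, -0.3892, 0.0975]
tool_rot: [0.076, -3.137, -0.006]
contact_force: [0.6, 0.2, 0.9]
opening: 0.0448
grip_force: 0.0
```

Run:
```python
from h import *
o=ctrl.get_obs(); print(o['tool_pos'],o['opening'])
im=ctrl.get_image('wrist'); save(im,'w2'); hsv=cv2.cvtColor(im['frame'],cv2.COLOR_RGB2HSV)
m=cv2.inRange(hsv,(105,90,30),(130,255,255)); n,l,s,c=cv2.connectedComponentsWithStats(m)
for i in range(1,n):
    if s[i,4]>60: print(s[i],c[i],onplane(im,[c[i]],.061))
```

```text
[ 0.49531458 -0.38917633  0.09745707] 0.044813048877108956
[  10  126   48   44 1191] [ 32.4559194  146.06297229] [[ 0.43017013 -0.57024416  0.061     ]]
[307 249  21  24 401] [317.47381546 260.8553616 ] [[ 0.49740555 -0.39085885  0.061     ]]
[ 256  367   61   63 1548] [281.36757106 408.18087855] [[ 0.62279148 -0.41343825  0.061     ]]
```

View pics/w2.png

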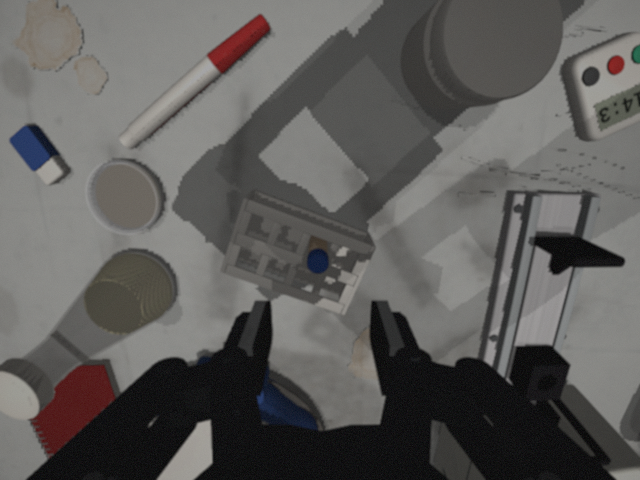

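The wrist view shows the cap at (317,261), almost on the finger centre line at column 321, with the fingers clear of the rack. I'll correct slightly and descend.

send_rows(
  rows=[
    [4.5,[-0.2,-0.2,1.5],0],
    [4.5,[0,0,1.5],0],
    [4.5,[0,0,1.5],0],
    [4.5,[0,0,0.6],0],
    [4.5,[0,0,0],0],
    [4.5,[0,0,0],0],
  ],
)

```text
t: 4.32
tool_pos: [0.4991, -0.3928, 0.0499]
tool_rot: [-0.076, 3.14, -0.001]
contact_force: [-0.5, -0.3, 0.3]
opening: 0.0446
grip_force: 0.0
```

Run:
```python
from h import *
o=ctrl.get_obs(); print(o['tool_pos'],o['contact_force'],R.from_rotvec(o['tool_rot']).as_matrix().round(4).tolist())
im=ctrl.get_image('wrist'); hsv=cv2.cvtColor(im['frame'],cv2.COLOR_RGB2HSV)
m=cv2.inRange(hsv,(105,90,30),(130,255,255)); n,l,s,c=cv2.connectedComponentsWithStats(m)
for i in range(1,n):
    if s[i,4]>100: print(s[i],c[i],onplane(im,[c[i]],.061))
cv2.imwrite('pics/w3.png',cv2.resize(im['frame'][180:380,200:440,::-1],None,fx=2.5,fy=2.5))
```

```text
[ 0.49910942 -0.39282569  0.04990832] [-0.47494693 -0.26159127  0.30473474] [[-0.9988, -0.0486, 0.0008], [-0.0486, 0.9988, -0.0007], [-0.0007, -0.0008, -1.0]]
[  0 134  16  29 217] [  4.69585253 148.94470046] [[ 0.43145569 -0.5501628   0.061     ]]
[312 272  26  31 653] [324.32312404 287.42266462] [[ 0.49690829 -0.39081607  0.061     ]]
[257 396  17  28 173] [262.8265896 410.0867052] [[ 0.5822294  -0.42401671  0.061     ]]
[178 420  35  35 778] [198.94987147 439.46143959] [[ 0.61030213 -0.46587291  0.061     ]]
```

View pics/w3.png

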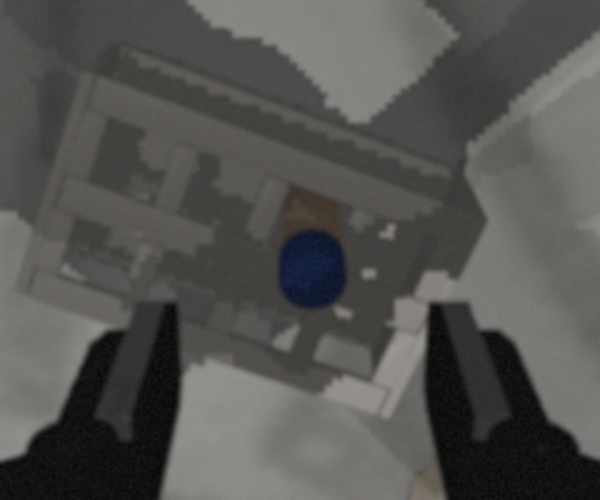

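The crop shows the cap about 10 crop pixels (2 mm) right of the finger centre, with the fingers clear of the grid. I'll correct that, lower and grip.

send_rows(
  rows=[
    [4.5,[0.2,0.2,0.4],0],
    [4.5,[0,0,0.3],0],
    [3,[0,0,0],0],
    [2,[0,0,0],0],
    [1.0,[0,0,0],0],
    [1.0,[0,0,0],0],
    [1.0,[0,0,0],0],
    [1.0,[0,0,0],0],
  ],
  newtons=25,
)

```text
t: 5.38
tool_pos: [0.4967, -0.3906, 0.0423]
tool_rot: [-0.076, 3.141, -0.0]
contact_force: [0.4, -0.1, -0.2]
opening: 0.0099
grip_force: 0.0
```

Run:
```python
from h import *
o=ctrl.get_obs(); print(o['tool_pos'],o['opening'],o['grip_force'])
im=ctrl.get_image('wrist'); a=im['frame'][180:380,200:440,::-1]
sc=ctrl.get_image('scene'); b=sc['frame'][190:310,280:400,::-1]
cv2.imwrite('pics/w4.png',np.hstack([cv2.resize(a,(480,400)),cv2.resize(b,(300,300))[:,:] if 0 else cv2.resize(b,(320,400))]))
```

```text
[ 0.496664  -0.390635   0.0423429] 0.009901250083548559 0.0
```

View pics/w4.png

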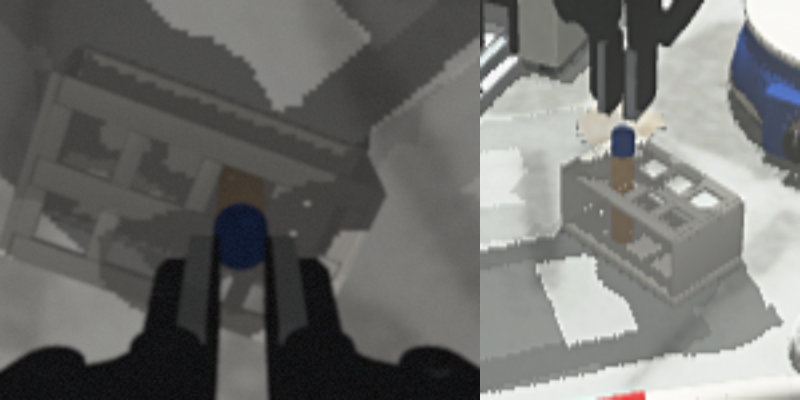

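The crop shows no grasp: the closed fingers lie on or behind the cap in both views. The depth images should tell me where the fingertips and the cap really are.

Run:
```python
from h import *
o=ctrl.get_obs(); print(o['t'],o['tool_pos'])
for n in ['wrist','scene']:
    im=ctrl.get_image(n); W=world(im); hsv=cv2.cvtColor(im['frame'],cv2.COLOR_RGB2HSV)
    print(n,np.array(im['cam_to_world'])[:3,3].round(4))
    def near(u,v): print('  px',(u,v),im['range_z'][v,u].round(4),W[v,u].round(4),im['frame'][v,u])
    if n=='wrist':
        for p in [(320,290),(320,300),(295,305),(300,320),(345,305),(340,320),(290,330)]: near(*p)
    else:
        for u,v in [(333,231),(334,236),(333,245),(325,220),(325,215),(340,215),(340,222),(333,222)]: near(u,v)
    m=cv2.inRange(hsv,(105,90,30),(130,255,255)); m[:, :300]=0; m[:,360:]=0; m[:200]=0; m[320:]=0
    v,u=np.nonzero(m); P=W[v,u]; P=P[im['range_z'][v,u]>0]; print('cap',len(P),np.median(P,0),P.min(0),P.max(0),u.mean(),v.mean())
```

```text
5.475 [ 0.49667101 -0.39063921  0.04231747]
wrist [ 0.4128 -0.3945  0.219 ]
  px (320, 290) 0.1709 [ 0.4902 -0.391   0.065 ] [17 26 46]
  px (320, 300) 0.1721 [ 0.4954 -0.3908  0.0656] [18 26 49]
  px (295, 305) 0.1501 [ 0.4874 -0.4019  0.0859] [52 50 50]
  px (300, 320) 0.1374 [ 0.4866 -0.399   0.0991] [54 53 55]
  px (345, 305) 0.1491 [ 0.4859 -0.3805  0.0867] [49 50 50]
  px (340, 320) 0.1373 [ 0.4858 -0.3833  0.0992] [50 47 47]
  px (290, 330) 0.1303 [ 0.4865 -0.4024  0.1066] [40 39 40]
cap 661 [ 0.49427413 -0.39074246  0.06501214] [ 0.48583769 -0.3973143   0.05470422] [ 0.50370568 -0.38473787  0.08418442] 320.1342383107089 298.0633484162896
scene [-0.1655 -0.7344  0.452 ]
  px (333, 231) 0.8355 [ 0.4923 -0.3945  0.0637] [56 65 91]
  px (334, 236) 0.8389 [ 0.4924 -0.3964  0.0551] [49 61 93]
  px (333, 245) 0.8475 [ 0.4923 -0.3949  0.0383] [112  98  81]
  px (325, 220) 0.8274 [ 0.4869 -0.3829  0.0828] [92 93 94]
  px (325, 215) 0.8218 [ 0.4857 -0.3834  0.0921] [97 99 99]
  px (340, 215) 0.813 [ 0.4902 -0.4074  0.0959] [56 57 56]
  px (340, 222) 0.8193 [ 0.4907 -0.4074  0.0835] [47 48 47]
  px (333, 222) 0.8221 [ 0.4876 -0.3967  0.0823] [148 143 134]
cap 62 [ 0.4922499  -0.39554912  0.06116035] [ 0.48911755 -0.40008322  0.05406268] [ 0.49931202 -0.38870266  0.06566389] 333.38709677419354 232.5
```

Run:
```python
from h import *
o=ctrl.get_obs(); print(o['tool_pos'],ctrl.grip_point_offset,o['q'],[a for a in dir(ctrl) if a[0]!='_'])
for n,(x0,y0,x1,y1) in [('scene',(300,180,360,232)),('wrist',(270,270,370,360))]:
    im=ctrl.get_image(n); W=world(im); g=im['frame'].max(2); S=np.zeros(g.shape,bool); S[y0:y1,x0:x1]=1
    m=S&(im['range_z']>0)&(W[...,2]>.067)&(W[...,2]<.2)&(abs(W[...,0]-.495)<.03)&(abs(W[...,1]+.391)<.05)
    P=W[m]; 
    for lo in np.arange(.065,.12,.005):
        q=P[(P[:,2]>=lo)&(P[:,2]<lo+.005)]
        if len(q): print(n,round(lo,3),len(q),q.min(0).round(4),q.max(0).round(4))
```

```text
[ 0.49665465 -0.39057859  0.0423029 ] 0.0187 [-7.84108521e-01  2.06978617e-01  1.71467848e+00 -6.92718555e-06
  1.21997553e+00 -2.40353123e+00] ['MotionError', 'finish_job', 'get_image', 'get_obs', 'grip_point_offset']
scene 0.075 33 [ 0.4848 -0.4044  0.0759] [ 0.5045 -0.3815  0.08  ]
scene 0.08 58 [ 0.4826 -0.4101  0.0801] [ 0.5091 -0.3738  0.085 ]
scene 0.085 65 [ 0.483 -0.412  0.085] [ 0.5091 -0.3745  0.0897]
scene 0.09 68 [ 0.4831 -0.4116  0.09  ] [ 0.5078 -0.3732  0.095 ]
scene 0.095 74 [ 0.4835 -0.412   0.0951] [ 0.5085 -0.3744  0.0999]
scene 0.1 73 [ 0.4835 -0.4109  0.1   ] [ 0.5081 -0.373   0.105 ]
scene 0.105 75 [ 0.4846 -0.4121  0.105 ] [ 0.5069 -0.374   0.1099]
scene 0.11 67 [ 0.4841 -0.4116  0.11  ] [ 0.5075 -0.3747  0.115 ]
scene 0.115 67 [ 0.4819 -0.4162  0.115 ] [ 0.5072 -0.3655  0.12  ]
wrist 0.075 10 [ 0.4864 -0.4023  0.0793] [ 0.4876 -0.3818  0.0799]
wrist 0.08 253 [ 0.4854 -0.408   0.0801] [ 0.4936 -0.3735  0.0849]
wrist 0.085 417 [ 0.4853 -0.4093  0.085 ] [ 0.5085 -0.3722  0.09  ]
wrist 0.09 409 [ 0.4854 -0.4094  0.09  ] [ 0.5082 -0.3721  0.0949]
wrist 0.095 463 [ 0.4853 -0.4094  0.095 ] [ 0.4981 -0.372   0.1   ]
wrist 0.1 515 [ 0.4853 -0.4094  0.1   ] [ 0.5023 -0.3719  0.105 ]
wrist 0.105 466 [ 0.485  -0.4093  0.105 ] [ 0.4961 -0.3722  0.11  ]
wrist 0.11 516 [ 0.4847 -0.4064  0.11  ] [ 0.4959 -0.3768  0.115 ]
wrist 0.115 330 [ 0.483  -0.4083  0.115 ] [ 0.4912 -0.3742  0.12  ]
```

Both depth cameras and the missed grip agree that the real fingertips are at z≈0.079, about 37 mm above the reported TCP. XY agrees. I'll reopen, lower the rest of the way while watching the force, and check the fingertips again.

send_rows(
  rows=[
    [3.5,[0,0,0],0],
    [3.5,[0,0,0],0],
    [3.5,[0,0,0],0],
    [3.5,[0,0,0.8],0],
    [3.5,[0,0,0.8],0],
    [3.5,[0,0,0.7],0],
    [3.5,[0,0,0.7],0],
    [3.5,[0,0,0],0],
  ],
)

```text
t: 6.68
tool_pos: [0.4961, -0.3901, 0.0112]
tool_rot: [0.076, -3.139, -0.002]
contact_force: [0.2, -0.0, 0.2]
opening: 0.0347
grip_force: 0.0
```

```bash
cat > tips.py <<'E'
from h import *
def tips():
    o=ctrl.get_obs(); p=o['tool_pos']; print(p.round(4),o['contact_force'].round(1),o['opening'],o['grip_force'])
    im=ctrl.get_image('scene'); W=world(im); d=W-p
    for n in ['wrist','scene']:
        im=ctrl.get_image(n); W=world(im); hsv=cv2.cvtColor(im['frame'],cv2.COLOR_RGB2HSV); d=W-p
        dark=(hsv[...,1]<60)&(im['range_z']>0)&(abs(d[...,0])<.02)&(abs(d[...,1])<.045)&(d[...,2]>.0)&(d[...,2]<.1)
        for lo in np.arange(.0,.1,.01):
            q=d[dark&(d[...,2]>=lo)&(d[...,2]<lo+.01)]
            if len(q): print(n,'dz',round(lo,3),len(q),q.min(0).round(4),q.max(0).round(4))
E
python3 -c "from tips import *; tips()"
```

```text
[ 0.4961 -0.3901  0.0112] [ 0.2 -0.   0.2] 0.03467598210294238 0.0
wrist dz 0.0 127 [-0.0032  0.0348  0.    ] [0.0058 0.041  0.0099]
wrist dz 0.01 107 [-0.005  -0.0075  0.0102] [0.0018 0.0413 0.0199]
wrist dz 0.02 4740 [-0.02  -0.045  0.02 ] [0.02   0.041  0.0291]
wrist dz 0.03 169 [-0.0111 -0.0248  0.0301] [0.0109 0.0233 0.04  ]
wrist dz 0.04 751 [-0.0117 -0.0313  0.04  ] [0.013  0.0307 0.05  ]
wrist dz 0.05 986 [-0.0118 -0.0317  0.05  ] [0.0134 0.0309 0.06  ]
wrist dz 0.06 1096 [-0.012  -0.0315  0.06  ] [0.0131 0.0309 0.07  ]
wrist dz 0.07 1506 [-0.0142 -0.0404  0.07  ] [0.0136 0.0391 0.08  ]
wrist dz 0.08 3185 [-0.0152 -0.045   0.08  ] [0.0158 0.045  0.09  ]
wrist dz 0.09 4442 [-0.0165 -0.045   0.09  ] [0.0162 0.045  0.1   ]
scene dz 0.0 60 [-0.0045 -0.0089  0.0004] [0.0194 0.0398 0.0098]
scene dz 0.01 45 [-0.0054 -0.0089  0.01  ] [0.0195 0.0397 0.0194]
scene dz 0.02 336 [-0.0195 -0.0448  0.0203] [0.0196 0.0386 0.0298]
scene dz 0.03 34 [-0.0116 -0.0272  0.0304] [0.0095 0.0204 0.0397]
scene dz 0.04 118 [-0.0133 -0.0338  0.0401] [0.0113 0.0284 0.0499]
scene dz 0.05 152 [-0.0127 -0.0343  0.05  ] [0.0127 0.0294 0.06  ]
scene dz 0.06 140 [-0.0138 -0.0337  0.06  ] [0.0119 0.0291 0.0699]
scene dz 0.07 122 [-0.0155 -0.0387  0.0701] [0.0106 0.0387 0.0799]
scene dz 0.08 237 [-0.0164 -0.0448  0.0801] [0.0118 0.045  0.09  ]
scene dz 0.09 220 [-0.0167 -0.045   0.09  ] [0.0172 0.0447 0.0999]
```

The offset holds: the tips are about 38 mm above the reported TCP, so they're now at z≈0.049. I'll lower 7 mm more and grip.

send_rows(
  rows=[
    [3.5,[0,0,0.4],0],
    [3.5,[0,0,0.3],0],
    [2,[0,0,0],0],
    [1.0,[0,0,0],0],
    [1.0,[0,0,0],0],
    [1.0,[0,0,0],0],
    [1.0,[0,0,0],0],
  ],
  newtons=25,
)

```text
t: 7.7
tool_pos: [0.4967, -0.3906, 0.0054]
tool_rot: [-0.076, 3.141, -0.0]
contact_force: [-0.2, 0.5, 0.4]
opening: 0.013
grip_force: 24.3
```

Gripped at 13 mm and 24 N. I'll lift and carry it to above the socket.

send_rows(
  rows=[
    [1.0,[0,0,-1.5],0],
    [1.0,[0,0,-2],0],
    [1.0,[0,0,-2.5],0],
    [1.0,[0,0,-2.5],0],
    [1.0,[-2.2,3.8,0],0],
    [1.0,[-2.3,3.8,0],0],
    [1.0,[-2.3,3.8,0],0],
    [1.0,[-2.3,3.8,0],0],
    [1.0,[-2.2,3.6,0],0],
    [1.0,[0,0,0],0],
  ],
)

```text
t: 8.95
tool_pos: [0.6022, -0.1952, 0.0925]
tool_rot: [-0.083, 3.138, -0.001]
contact_force: [0.1, -0.7, -0.5]
opening: 0.0133
grip_force: 24.4
```

Run:
```python
from h import *
import pickle
o=ctrl.get_obs(); print(o['tool_pos'],o['opening'],o['grip_force'],R.from_rotvec(o['tool_rot']).as_matrix().round(4).tolist())
D={n:ctrl.get_image(n) for n in ['wrist','scene','top']}; pickle.dump(D,open('d2.pkl','wb'))
a=D['wrist']['frame'][200:440,220:440,::-1]; b=D['scene']['frame'][130:270,200:320,::-1]
cv2.imwrite('pics/w5.png',np.hstack([cv2.resize(a,(440,480)),cv2.resize(b,(360,420))[:480] if 0 else cv2.copyMakeBorder(cv2.resize(b,(360,420)),0,60,0,0,cv2.BORDER_CONSTANT)]))
```

```text
[ 0.60215289 -0.19521273  0.0924997 ] 0.013293875708565779 24.431441389024258 [[-0.9986, -0.0526, 0.0025], [-0.0526, 0.9986, -0.0007], [-0.0025, -0.0009, -1.0]]
```

View pics/w5.png

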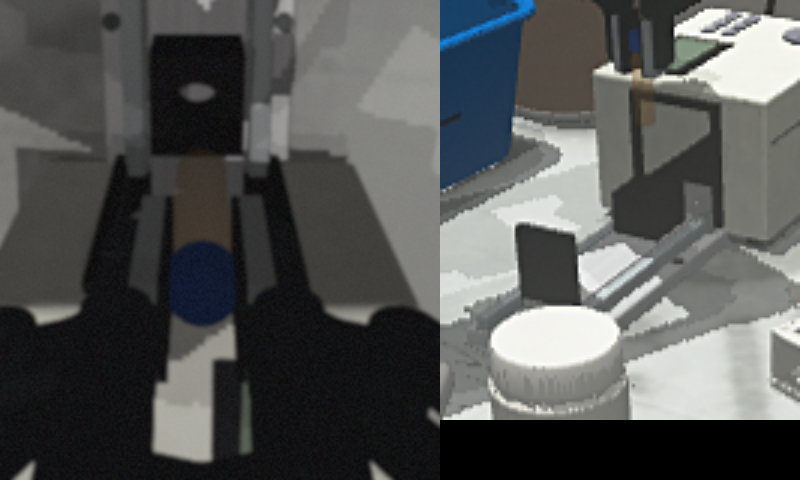

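The view shows the vial held upright between the fingers, seen just beyond the socket block at this parallax. The socket hole is at crop (197,92). Next I'll measure the vial axis and block from depth.

```bash
cat > meas.py <<'E'
from h import *
def meas(D,p):
    for n in D:
        im=D[n]; W=world(im); hsv=cv2.cvtColor(im['frame'],cv2.COLOR_RGB2HSV); ok=im['range_z']>0
        C=np.array(im['cam_to_world'])[:3,3]
        near=ok&(abs(W[...,0]-p[0])<.03)&(abs(W[...,1]-p[1])<.02)
        blue=(cv2.inRange(hsv,(105,70,20),(130,255,255))>0)&near&(W[...,2]>p[2]+.03)
        brown=(cv2.inRange(hsv,(2,50,20),(22,255,255))>0)&near&(W[...,2]>p[2]-.02)&(W[...,2]<p[2]+.06)
        for nm,m in [('cap',blue),('body',brown)]:
            P=W[m]
            for lo in np.arange(-.02,.08,.01):
                q=P[(P[:,2]-p[2]>=lo)&(P[:,2]-p[2]<lo+.01)]
                if len(q)>6:
                    # fit axis: circle r=7mm through surface points
                    from scipy.optimize import least_squares
                    v=C[:2]-q[:,:2].mean(0); v/=np.linalg.norm(v)
                    f=least_squares(lambda c:np.hypot(*(q[:,:2]-c).T)-.007,q[:,:2].mean(0)-v*.005,loss='soft_l1',f_scale=.0005)
                    print(n,nm,'z',round(lo+p[2],3),len(q),'axis',f.x.round(4),'rms',np.sqrt(np.mean(f.fun**2)).round(4))
        m=ok&(W[...,2]>.047)&(W[...,2]<.0535)&(abs(W[...,0]-.60)<.03)&(abs(W[...,1]+.197)<.03)&(hsv[...,2]<70)
        if m.sum()>40: print(n,'block',m.sum(),cv2.minAreaRect((W[m][:,:2]*1000).astype(np.float32)))
E
python3 - <<'E'
from meas import *
import pickle
D=pickle.load(open('d2.pkl','rb')); o=ctrl.get_obs(); meas(D,o['tool_pos'])
E
```

```text
wrist cap z 0.132 7 axis [ 0.6023 -0.2081] rms 0.0067
wrist cap z 0.142 426 axis [ 0.6029 -0.195 ] rms 0.0012
wrist cap z 0.152 809 axis [ 0.6037 -0.1954] rms 0.0029
wrist cap z 0.162 10 axis [ 0.5922 -0.1954] rms 0.0072
wrist body z 0.092 111 axis [ 0.6035 -0.1953] rms 0.0003
wrist body z 0.102 190 axis [ 0.6034 -0.1952] rms 0.0002
wrist body z 0.112 239 axis [ 0.6034 -0.1951] rms 0.0003
wrist body z 0.122 308 axis [ 0.6034 -0.1951] rms 0.0004
wrist body z 0.132 315 axis [ 0.6037 -0.195 ] rms 0.0011
wrist block 2013 ((601.4615478515625, -196.73231506347656), (36.88374328613281, 31.968341827392578), 3.254403591156006)
scene cap z 0.142 22 axis [ 0.602  -0.1996] rms 0.0015
scene body z 0.092 31 axis [ 0.6024 -0.1979] rms 0.0014
scene body z 0.102 32 axis [ 0.6012 -0.197 ] rms 0.0014
scene body z 0.112 37 axis [ 0.6024 -0.1975] rms 0.0012
scene body z 0.122 18 axis [ 0.6019 -0.1971] rms 0.0012
scene body z 0.132 12 axis [ 0.6031 -0.1992] rms 0.001
scene block 131 ((600.134765625, -198.37664794921875), (38.724788665771484, 33.2859001159668), 1.75442636013031)
top cap z 0.142 12 axis [ 0.6    -0.1976] rms 0.0008
top block 215 ((598.93505859375, -197.6083984375), (37.43145751953125, 32.81161880493164), 2.4635026454925537)
```

send_rows(
  rows=[
    [1.0,[0.18,-0.13,0.5],0],
    [1.0,[0,0,1],0],
    [1.0,[0,0,1],0],
    [1.0,[0,0,0.7],0],
    [1.0,[0,0,0],0],
    [1.0,[0,0,0],0],
  ],
)

```text
t: 9.85
tool_pos: [0.5989, -0.1988, 0.0585]
tool_rot: [-0.076, 3.14, -0.0]
contact_force: [-0.2, 0.1, 0.3]
opening: 0.0134
grip_force: 24.4
```

Run:
```python
from meas import *
o=ctrl.get_obs(); print(o['tool_pos'],o['contact_force'],R.from_rotvec(o['tool_rot']).as_matrix().round(4).tolist())
meas({n:ctrl.get_image(n) for n in ['wrist','scene']},o['tool_pos'])
```

```text
[ 0.59888567 -0.19876473  0.05849273] [-0.16907985  0.07177288  0.3222443 ] [[-0.9988, -0.0487, 0.0003], [-0.0487, 0.9988, -0.0002], [-0.0003, -0.0002, -1.0]]
wrist cap z 0.098 18 axis [ 0.6001 -0.1983] rms 0.0062
wrist cap z 0.108 726 axis [ 0.5997 -0.1986] rms 0.0021
wrist cap z 0.118 527 axis [ 0.5972 -0.1978] rms 0.0031
wrist cap z 0.128 22 axis [ 0.5914 -0.1974] rms 0.0071
wrist body z 0.048 25 axis [ 0.6017 -0.1948] rms 0.0066
wrist body z 0.058 132 axis [ 0.6002 -0.1988] rms 0.0002
wrist body z 0.068 202 axis [ 0.6002 -0.1988] rms 0.0003
wrist body z 0.078 248 axis [ 0.6002 -0.1987] rms 0.0003
wrist body z 0.088 305 axis [ 0.6002 -0.1986] rms 0.0004
wrist body z 0.098 299 axis [ 0.6005 -0.1986] rms 0.0014
wrist block 1934 ((600.0621337890625, -196.76255798339844), (33.76142120361328, 32.10831069946289), 2.7185869216918945)
scene cap z 0.108 24 axis [ 0.5982 -0.2035] rms 0.0016
scene body z 0.058 29 axis [ 0.5991 -0.1997] rms 0.0016
scene body z 0.068 34 axis [ 0.5999 -0.1998] rms 0.0015
scene body z 0.078 33 axis [ 0.6002 -0.1997] rms 0.0015
scene body z 0.088 19 axis [ 0.5996 -0.2014] rms 0.002
scene body z 0.098 11 axis [ 0.6004 -0.2012] rms 0.001
scene block 127 ((598.8950805664062, -198.80641174316406), (41.09168243408203, 34.13311767578125), 3.614330291748047)
```

The arm had been settling during the earlier reading. Now the vial is at (.6002,-.1988) and the block centre at about (.6011,-.1967). I'll correct this and settle before measuring again.

send_rows(
  rows=[
    [1.0,[-0.1,0.2,0],0],
    [1.0,[0,0,0],0],
    [1.0,[0,0,0],0],
    [1.0,[0,0,0],0],
  ],
)

```text
t: 10.45
tool_pos: [0.5996, -0.1967, 0.0583]
tool_rot: [-0.076, 3.141, -0.0]
contact_force: [-0.1, 0.2, 1.0]
opening: 0.013
grip_force: 24.4
```

Run:
```python
from meas import *
o=ctrl.get_obs(); print(o['tool_pos'],o['contact_force'])
D={n:ctrl.get_image(n) for n in ['wrist']}
meas(D,o['tool_pos'])
im=D['wrist']; W=world(im); m=(im['range_z']>0)&(abs(W[...,2]-.05)<.003)&(abs(W[...,0]-.6)<.03)&(abs(W[...,1]+.197)<.03)&(im['frame'].max(2)<70)
P=W[m][:,:2]; c,s=np.cos(.0485),np.sin(.0485); Q=P@np.array([[c,-s],[s,c]]); print('block frame pct',np.percentile(Q,[.5,2,98,99.5],axis=0).round(4))
print('vial/tool in that frame',np.array([o['tool_pos'][0],o['tool_pos'][1]])@np.array([[c,-s],[s,c]]))
```

```text
[ 0.5995538  -0.19666472  0.05832653] [-0.12607173  0.18976034  1.04994204]
wrist cap z 0.098 20 axis [ 0.6007 -0.1967] rms 0.0064
wrist cap z 0.108 749 axis [ 0.6004 -0.1965] rms 0.0021
wrist cap z 0.118 515 axis [ 0.6007 -0.1994] rms 0.0032
wrist cap z 0.128 15 axis [ 0.592  -0.2009] rms 0.0072
wrist body z 0.048 27 axis [ 0.5963 -0.1969] rms 0.0082
wrist body z 0.058 123 axis [ 0.6009 -0.1967] rms 0.0002
wrist body z 0.068 197 axis [ 0.6009 -0.1967] rms 0.0002
wrist body z 0.078 249 axis [ 0.6009 -0.1966] rms 0.0002
wrist body z 0.088 316 axis [ 0.6009 -0.1966] rms 0.0005
wrist body z 0.098 286 axis [ 0.6012 -0.1965] rms 0.0013
wrist body z 0.108 7 axis [ 0.5916 -0.1969] rms 0.0062
wrist block 1994 ((600.319580078125, -196.8363800048828), (34.409454345703125, 32.09749984741211), 2.58832049369812)
block frame pct [[ 0.5731 -0.2416]
 [ 0.5732 -0.2412]
 [ 0.6027 -0.2102]
 [ 0.6035 -0.2098]]
vial/tool in that frame [ 0.58931429 -0.22550042]
```

Aligned to within 0.5 mm. Starting the insertion.

send_rows(
  rows=[
    [1.0,[-0.03,0,0.4],0],
    [1.0,[0,0,0.4],0],
    [1.0,[0,0,0.3],0],
    [1.0,[0,0,0.3],0],
    [1.0,[0,0,0],0],
  ],
)

```text
t: 11.12
tool_pos: [0.5996, -0.1965, 0.0438]
tool_rot: [0.076, -3.14, -0.001]
contact_force: [0.4, 0.3, 0.1]
opening: 0.0133
grip_force: 24.4
```

It's in the hole with no contact force. Continuing down.

send_rows(
  rows=[
    [1.0,[0,0,0.4],0],
    [1.0,[0,0,0.4],0],
    [1.0,[0,0,0.4],0],
    [1.0,[0,0,0.4],0],
    [1.0,[0,0,0.3],0],
    [1.0,[0,0,0],0],
    [1.0,[0,0,0],0],
  ],
)

```text
t: 12.0
tool_pos: [0.6, -0.1967, 0.0255]
tool_rot: [-0.076, 3.14, -0.0]
contact_force: [-0.0, 0.2, 1.0]
opening: 0.013
grip_force: 24.4
```

send_rows(
  rows=[
    [1.0,[0,0,0.2],0],
    [1.0,[0,0,0.1],0],
    [1.0,[0,0,0.1],0],
    [1.0,[0,0,0],0],
    [1.0,[0,0,0],0],
  ],
)

```text
t: 12.62
tool_pos: [0.5999, -0.1967, 0.0213]
tool_rot: [-0.076, 3.141, -0.0]
contact_force: [1.3, -0.4, -0.4]
opening: 0.0129
grip_force: 24.4
```

Seated at depth. I'll release, lift clear and check.

send_rows(
  rows=[
    [2,[0,0,0],0],
    [3,[0,0,0],0],
    [3,[0,0,0],0],
    [3,[0,0,-0.5],0],
    [3,[0,0,-1.5],0],
    [3,[0,0,-2],0],
    [3,[0,0,-2.5],0],
    [3,[0,0,-0.5],0],
    [3,[0,0,0],0],
  ],
)

```text
t: 13.75
tool_pos: [0.6003, -0.1968, 0.0923]
tool_rot: [-0.076, 3.139, -0.001]
contact_force: [-1.3, -0.1, -0.6]
opening: 0.0298
grip_force: 0.0
```

Run:
```python
from meas import *
o=ctrl.get_obs(); print(o['tool_pos'],o['contact_force'])
D={n:ctrl.get_image(n) for n in ['wrist','scene']}
for n,im in D.items():
    W=world(im); hsv=cv2.cvtColor(im['frame'],cv2.COLOR_RGB2HSV)
    near=(im['range_z']>0)&(abs(W[...,0]-.6)<.03)&(abs(W[...,1]+.197)<.03)&(W[...,2]<.09)&(W[...,2]>.05)
    for nm,r in [('cap',((105,70,20),(130,255,255))),('body',((2,50,20),(22,255,255)))]:
        m=(cv2.inRange(hsv,*r)>0)&near; P=W[m]; 
        if len(P): print(n,nm,len(P),P.mean(0).round(4),P.min(0).round(4),P.max(0).round(4))
W=world(D['wrist']); m=(D['wrist']['range_z']>0)&(abs(W[...,2]-.066)<.006)&(abs(W[...,0]-.485)<.02)&(abs(W[...,1]+.203)<.04); print('tab',cv2.minAreaRect((W[m][:,:2]*1000).astype(np.float32)))
```

```text
[ 0.60028018 -0.19681748  0.09225823] [-1.30524377 -0.08232432 -0.62793953]
wrist cap 566 [ 0.5991 -0.1971  0.0786] [ 0.5876 -0.2094  0.05  ] [ 0.617  -0.187   0.0829]
wrist body 194 [ 0.5953 -0.1972  0.0583] [ 0.5844 -0.2036  0.0501] [ 0.5992 -0.19    0.0666]
scene cap 50 [ 0.5965 -0.2008  0.0766] [ 0.5904 -0.2068  0.0697] [ 0.6038 -0.1942  0.0817]
scene body 57 [ 0.5957 -0.2019  0.0596] [ 0.5913 -0.2074  0.0505] [ 0.603  -0.1938  0.0677]
tab ((487.96429443359375, -201.88507080078125), (8.389094352722168, 39.54129409790039), 2.9426891803741455)
```

The vial is seated with its cap top at z≈.081 and the tab at (.4875,-.2025). I'm going behind the tab.

send_rows(
  rows=[
    [2,[3.7,0,0],0],
    [1,[3.7,0,0],0],
    [0,[3.7,0,0],0],
    [0,[3.7,0,0],0],
    [0,[0,0,2],0],
    [0,[0,0,2],0],
    [0,[0,0,2],0],
    [0,[0,0,1.5],0],
    [0,[0,0,1],0],
    [0,[0,0,0],0],
  ],
)

```text
t: 15.1
tool_pos: [0.4514, -0.2034, 0.0054]
tool_rot: [0.076, -3.139, -0.002]
contact_force: [0.4, -0.8, 0.3]
opening: -0.0001
grip_force: 0.0
```

Run:
```python
from tips import *
tips()
im=ctrl.get_image('scene'); cv2.imwrite('pics/s6.png',cv2.resize(im['frame'][130:310,170:370,::-1],(660,594)))
```

```text
[ 0.4514 -0.2034  0.0054] [ 0.4 -0.8  0.3] -0.00013340397275402824 0.0
wrist dz 0.0 3051 [-0.0018 -0.0372  0.    ] [0.02   0.0374 0.01  ]
wrist dz 0.01 1257 [-0.0014 -0.0286  0.01  ] [0.02   0.0282 0.0188]
wrist dz 0.03 53 [-0.01   -0.0072  0.0368] [-0.0083  0.0057  0.04  ]
wrist dz 0.04 592 [-0.0105 -0.0142  0.04  ] [-0.0043  0.013   0.05  ]
wrist dz 0.05 770 [-0.0104 -0.0142  0.05  ] [-0.004   0.0131  0.06  ]
wrist dz 0.06 810 [-0.0108 -0.0142  0.06  ] [-0.0044  0.0131  0.07  ]
wrist dz 0.07 1244 [-0.0135 -0.0282  0.07  ] [0.0129 0.0266 0.08  ]
wrist dz 0.08 3817 [-0.0143 -0.0377  0.08  ] [0.0139 0.0373 0.09  ]
wrist dz 0.09 6135 [-0.0162 -0.0449  0.09  ] [0.0149 0.045  0.1   ]
scene dz 0.0 52 [-0.0053  0.0157  0.0003] [0.0182 0.0356 0.01  ]
scene dz 0.01 60 [-0.0029  0.0156  0.0101] [0.0197 0.0271 0.0179]
scene dz 0.03 23 [-0.0111 -0.0106  0.0353] [0.0083 0.0051 0.0399]
scene dz 0.04 84 [-0.0125 -0.0165  0.0402] [0.0091 0.0112 0.0499]
scene dz 0.05 91 [-0.0122 -0.0169  0.0502] [0.0095 0.0115 0.0599]
scene dz 0.06 100 [-0.0114 -0.0166  0.06  ] [0.0087 0.0108 0.0699]
scene dz 0.07 81 [-0.0136 -0.0201  0.0702] [0.0033 0.0203 0.08  ]
scene dz 0.08 214 [-0.0144 -0.0387  0.0801] [0.0138 0.0346 0.0899]
scene dz 0.09 218 [-0.0161 -0.0449  0.09  ] [0.0181 0.0403 0.1   ]
```

View pics/s6.png

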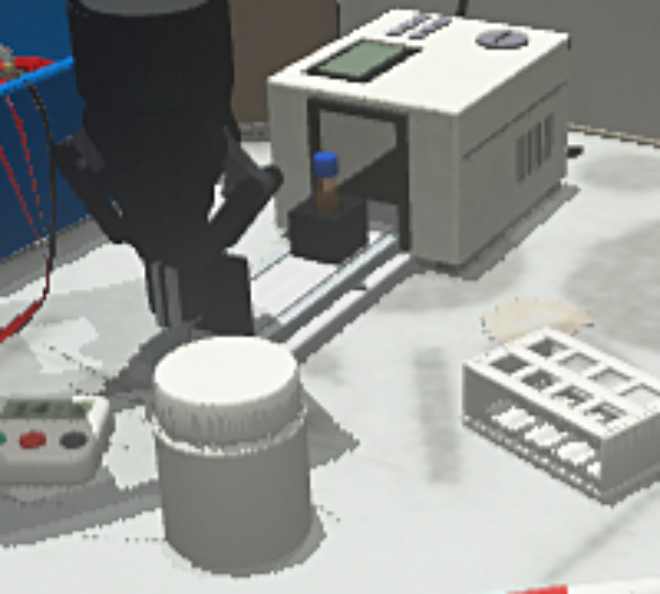

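The scene crop shows the vial upright in the block at (326,180) and the closed fingers behind the tab. Approaching the tab.

send_rows(
  rows=[
    [0,[-0.6,0,0],0],
    [0,[-0.6,0,0],0],
    [0,[-0.5,0,0],0],
    [0,[-0.1,0,0],0],
    [0,[0,0,0],0],
  ],
)

```text
t: 15.92
tool_pos: [0.47, -0.2029, 0.0062]
tool_rot: [0.077, -3.14, -0.0]
contact_force: [0.3, 0.9, 0.1]
opening: -0.0003
grip_force: 0.0
```

send_rows(
  rows=[
    [0,[-0.1,0,0],0],
    [0,[-0.1,0,0],0],
    [0,[0,0,0],0],
  ],
)

```text
t: 16.3
tool_pos: [0.472, -0.2029, 0.0063]
tool_rot: [-0.076, 3.141, -0.0]
contact_force: [-0.0, 1.1, -0.4]
opening: 0.0
grip_force: 0.0
```

send_rows(
  rows=[
    [0,[-0.1,0,0],0],
    [0,[0,0,0],0],
  ],
)

```text
t: 16.55
tool_pos: [0.4727, -0.2028, 0.0063]
tool_rot: [0.076, -3.14, -0.0]
contact_force: [-2.5, -1.1, 1.6]
opening: 0.0001
grip_force: 1.2
```

send_rows(
  rows=[
    [0,[-0.05,0,0],0],
    [0,[0,0,0],0],
  ],
)

```text
t: 16.8
tool_pos: [0.4733, -0.2028, 0.0063]
tool_rot: [0.076, -3.14, -0.0]
contact_force: [-2.6, 0.8, 1.4]
opening: 0.0001
grip_force: 1.3
```

send_rows(
  rows=[
    [0,[-0.05,0,0],0],
    [0,[0,0,0],0],
  ],
)

```text
t: 17.05
tool_pos: [0.4738, -0.2028, 0.0063]
tool_rot: [0.077, -3.14, -0.0]
contact_force: [-3.8, -0.4, 1.9]
opening: -0.0001
grip_force: 2.0
```

send_rows(
  rows=[
    [0,[-0.05,0,0],0],
    [0,[0,0,0],0],
  ],
)

```text
t: 17.3
tool_pos: [0.474, -0.2027, 0.0062]
tool_rot: [0.077, -3.139, -0.0]
contact_force: [-5.5, 0.0, 3.3]
opening: -0.0
grip_force: 2.7
```

send_rows(
  rows=[
    [0,[-0.05,0,0],0],
    [0,[-0.05,0,0],0],
    [0,[0,0,0],0],
  ],
)

```text
t: 17.68
tool_pos: [0.4743, -0.2027, 0.0062]
tool_rot: [0.077, -3.138, -0.0]
contact_force: [-8.2, -0.9, 4.9]
opening: 0.0001
grip_force: 4.1
```

send_rows(
  rows=[
    [0,[-0.05,0,0],0],
    [0,[-0.05,0,0],0],
    [0,[0,0,0],0],
  ],
)

```text
t: 18.05
tool_pos: [0.4747, -0.2027, 0.0062]
tool_rot: [0.077, -3.136, -0.001]
contact_force: [-10.2, -0.5, 6.8]
opening: 0.0001
grip_force: 5.3
```

send_rows(
  rows=[
    [0,[-0.05,0,0],0],
    [0,[-0.05,0,0],0],
    [0,[0,0,0],0],
  ],
)

```text
t: 18.42
tool_pos: [0.4749, -0.2027, 0.0063]
tool_rot: [0.077, -3.134, -0.001]
contact_force: [-13.1, -0.3, 9.4]
opening: -0.0002
grip_force: 7.0
```

send_rows(
  rows=[
    [0,[-0.05,0,0],0],
    [0,[-0.05,0,0],0],
    [0,[0,0,0],0],
  ],
)

```text
t: 18.8
tool_pos: [0.4749, -0.2027, 0.0062]
tool_rot: [0.077, -3.132, -0.001]
contact_force: [-17.4, -0.2, 12.0]
opening: -0.0005
grip_force: 8.8
```

send_rows(
  rows=[
    [0,[-0.05,0,0],0],
    [0,[-0.05,0,0],0],
    [0,[0,0,0],0],
  ],
)

```text
t: 19.18
tool_pos: [0.475, -0.2026, 0.0062]
tool_rot: [0.077, -3.129, -0.001]
contact_force: [-20.5, -0.8, 15.0]
opening: -0.0002
grip_force: 10.5
```

send_rows(
  rows=[
    [0,[-0.05,0,0],0],
    [0,[0,0,0],0],
  ],
)

```text
t: 19.42
tool_pos: [0.4779, -0.2025, 0.0062]
tool_rot: [0.076, -3.136, -0.001]
contact_force: [-10.4, -0.6, 6.1]
opening: 0.0001
grip_force: 4.8
```

It's breaking free. Continuing gently.

send_rows(
  rows=[
    [0,[-0.05,0,0],0],
    [0,[-0.05,0,0],0],
    [0,[-0.05,0,0],0],
    [0,[0,0,0],0],
  ],
)

```text
t: 19.92
tool_pos: [0.4815, -0.2024, 0.0063]
tool_rot: [-0.076, 3.141, 0.0]
contact_force: [-3.8, -0.3, 1.5]
opening: 0.0001
grip_force: 1.6
```

send_rows(
  rows=[
    [0,[-0.1,0,0],0],
    [0,[-0.1,0,0],0],
    [0,[-0.1,0,0],0],
    [0,[0,0,0],0],
  ],
)

```text
t: 20.42
tool_pos: [0.4848, -0.2023, 0.0063]
tool_rot: [-0.076, 3.14, -0.0]
contact_force: [-0.7, -1.0, -0.2]
opening: -0.0005
grip_force: 0.5
```

send_rows(
  rows=[
    [0,[-0.1,0,0],0],
    [0,[-0.15,0,0],0],
    [0,[-0.2,0,0],0],
    [0,[-0.2,0,0],0],
    [0,[-0.2,0,0],0],
    [0,[-0.2,0,0],0],
    [0,[-0.2,0,0],0],
    [0,[-0.2,0,0],0],
    [0,[-0.15,0,0],0],
    [0,[-0.1,0,0],0],
  ],
)

```text
t: 21.68
tool_pos: [0.5016, -0.2014, 0.0063]
tool_rot: [-0.076, 3.141, 0.0]
contact_force: [-3.0, -0.9, 0.9]
opening: -0.0002
grip_force: 1.3
```

send_rows(
  rows=[
    [0,[-0.1,0,0],0],
    [0,[-0.15,0,0],0],
    [0,[-0.15,0,0],0],
    [0,[-0.15,0,0],0],
    [0,[-0.15,0,0],0],
    [0,[-0.1,0,0],0],
  ],
)

```text
t: 22.42
tool_pos: [0.5095, -0.201, 0.0063]
tool_rot: [0.076, -3.141, 0.0]
contact_force: [-2.7, 0.7, 0.3]
opening: 0.0002
grip_force: 1.3
```

```bash
cat > vt.py <<'E'
from h import *
def vt():
    o=ctrl.get_obs(); p=o['tool_pos']; print(p.round(4),o['contact_force'].round(1))
    for n in ['scene','top','wrist']:
        im=ctrl.get_image(n); W=world(im); ok=im['range_z']>0; hsv=cv2.cvtColor(im['frame'],cv2.COLOR_RGB2HSV)
        m=ok&(W[...,0]>p[0])&(W[...,0]<p[0]+.05)&(abs(W[...,1]-p[1])<.03)&(abs(W[...,2]-.066)<.005)
        if m.sum()>8: print(n,'tab',m.sum(),np.percentile(W[m],[2,98],axis=0).round(4).tolist())
        m=ok&(cv2.inRange(hsv,(105,50,15),(130,255,255))>0)&(W[...,0]>.58)&(W[...,0]<.74)&(abs(W[...,1]+.195)<.025)&(W[...,2]<.09)&(W[...,2]>.06)
        if m.sum(): print(n,'cap',m.sum(),W[m].mean(0).round(4),W[m].max(0).round(4))
E
python3 -c "from vt import *; vt()"
```

```text
[ 0.5095 -0.201   0.0063] [-2.7  0.7  0.3]
scene tab 43 [[0.5113, -0.2222, 0.0611], [0.5271, -0.2124, 0.0695]]
scene cap 49 [ 0.6337 -0.1994  0.0766] [ 0.6412 -0.1907  0.0818]
top cap 47 [ 0.6334 -0.1968  0.0782] [ 0.6388 -0.1896  0.083 ]
```

send_rows(
  rows=[
    [0,[-0.1,0,0],0],
    [0,[-0.1,0,0],0],
    [0,[-0.1,0,0],0],
    [0,[-0.1,0,0],0],
    [0,[-0.1,0,0],0],
    [0,[-0.1,0,0],0],
    [0,[-0.1,0,0],0],
  ],
)

```text
t: 23.45
tool_pos: [0.5165, -0.2007, 0.0063]
tool_rot: [0.076, -3.141, -0.0]
contact_force: [-2.5, -1.1, 0.0]
opening: 0.0002
grip_force: 1.3
```

send_rows(
  rows=[
    [0,[-0.1,0,0],0],
    [0,[-0.1,0,0],0],
    [0,[-0.1,0,0],0],
    [0,[-0.1,0,0],0],
  ],
)

```text
t: 23.95
tool_pos: [0.5205, -0.2005, 0.0063]
tool_rot: [0.076, -3.141, -0.0]
contact_force: [-3.3, -0.1, 0.0]
opening: -0.0001
grip_force: 1.3
```

send_rows(
  rows=[
    [0,[-0.1,0,0],0],
    [0,[-0.1,0,0],0],
    [0,[-0.1,0,0],0],
    [0,[-0.1,0,0],0],
  ],
)

```text
t: 24.45
tool_pos: [0.5245, -0.2003, 0.0063]
tool_rot: [-0.076, 3.141, -0.0]
contact_force: [-2.4, -0.0, 1.0]
opening: 0.0001
grip_force: 1.3
```

send_rows(
  rows=[
    [0,[-0.1,0,0],0],
    [0,[-0.1,0,0],0],
    [0,[-0.1,0,0],0],
    [0,[-0.1,0,0],0],
  ],
)

```text
t: 24.95
tool_pos: [0.5285, -0.2001, 0.0063]
tool_rot: [-0.076, 3.141, 0.0]
contact_force: [-2.3, -0.3, 0.8]
opening: 0.0001
grip_force: 1.3
```

send_rows(
  rows=[
    [0,[-0.1,0,0],0],
    [0,[-0.1,0,0],0],
    [0,[-0.1,0,0],0],
    [0,[-0.1,0,0],0],
  ],
)

```text
t: 25.45
tool_pos: [0.5325, -0.1999, 0.0063]
tool_rot: [0.076, -3.141, -0.0]
contact_force: [-2.5, 0.6, 0.8]
opening: -0.0001
grip_force: 1.3
```

send_rows(
  rows=[
    [0,[-0.1,0,0],0],
    [0,[-0.1,0,0],0],
    [0,[-0.1,0,0],0],
    [0,[-0.1,0,0],0],
  ],
)

```text
t: 25.95
tool_pos: [0.5365, -0.1997, 0.0063]
tool_rot: [0.076, -3.141, 0.0]
contact_force: [-2.2, -0.1, -0.3]
opening: 0.0002
grip_force: 1.3
```

send_rows(
  rows=[
    [0,[-0.1,0,0],0],
    [0,[-0.1,0,0],0],
    [0,[-0.1,0,0],0],
    [0,[-0.1,0,0],0],
  ],
)

```text
t: 26.45
tool_pos: [0.5405, -0.1995, 0.0063]
tool_rot: [0.076, -3.141, -0.0]
contact_force: [-2.5, -1.1, 0.8]
opening: 0.0004
grip_force: 1.3
```

send_rows(
  rows=[
    [0,[-0.1,0,0],0],
    [0,[-0.1,0,0],0],
    [0,[-0.1,0,0],0],
    [0,[-0.1,0,0],0],
  ],
)

```text
t: 26.95
tool_pos: [0.5445, -0.1994, 0.0063]
tool_rot: [-0.076, 3.141, 0.0]
contact_force: [-3.0, -1.0, 0.2]
opening: -0.0002
grip_force: 1.3
```

send_rows(
  rows=[
    [0,[-0.1,0,0],0],
    [0,[-0.1,0,0],0],
    [0,[-0.1,0,0],0],
    [0,[-0.1,0,0],0],
  ],
)

```text
t: 27.45
tool_pos: [0.5485, -0.1992, 0.0063]
tool_rot: [-0.076, 3.141, -0.0]
contact_force: [-2.4, -0.7, 0.3]
opening: -0.0004
grip_force: 1.3
```

send_rows(
  rows=[
    [0,[-0.1,0,0],0],
    [0,[-0.1,0,0],0],
    [0,[-0.1,0,0],0],
    [0,[-0.1,0,0],0],
  ],
)

```text
t: 27.95
tool_pos: [0.5525, -0.199, 0.0063]
tool_rot: [0.076, -3.141, -0.0]
contact_force: [-3.0, -1.0, 1.5]
opening: 0.0001
grip_force: 1.3
```

send_rows(
  rows=[
    [0,[-0.1,0,0],0],
    [0,[-0.1,0,0],0],
    [0,[-0.1,0,0],0],
    [0,[-0.1,0,0],0],
  ],
)

```text
t: 28.45
tool_pos: [0.5565, -0.1988, 0.0063]
tool_rot: [0.076, -3.141, 0.0]
contact_force: [-2.1, -0.3, -0.3]
opening: -0.0002
grip_force: 1.3
```

send_rows(
  rows=[
    [0,[-0.1,0,0],0],
    [0,[-0.1,0,0],0],
    [0,[-0.1,0,0],0],
    [0,[-0.1,0,0],0],
  ],
)

```text
t: 28.95
tool_pos: [0.5605, -0.1986, 0.0063]
tool_rot: [0.076, -3.141, 0.0]
contact_force: [-3.3, -0.8, 0.3]
opening: -0.0002
grip_force: 1.3
```

send_rows(
  rows=[
    [0,[-0.1,0,0],0],
    [0,[-0.1,0,0],0],
    [0,[-0.1,0,0],0],
    [0,[-0.1,0,0],0],
  ],
)

```text
t: 29.45
tool_pos: [0.5645, -0.1984, 0.0063]
tool_rot: [0.076, -3.141, -0.0]
contact_force: [-2.2, -0.7, 0.9]
opening: 0.0
grip_force: 1.3
```

send_rows(
  rows=[
    [0,[-0.1,0,0],0],
    [0,[-0.1,0,0],0],
    [0,[-0.1,0,0],0],
    [0,[0,0,0],0],
  ],
)

```text
t: 29.95
tool_pos: [0.5671, -0.1982, 0.0063]
tool_rot: [0.076, -3.14, -0.0]
contact_force: [-4.0, -0.3, 1.7]
opening: -0.0001
grip_force: 2.3
```

The grip-side reading rose from 1.3 to 2.3, so the buffer may be starting. Using 1 mm steps.

send_rows(
  rows=[
    [0,[-0.05,0,0],0],
    [0,[-0.05,0,0],0],
    [0,[0,0,0],0],
  ],
)

```text
t: 30.32
tool_pos: [0.5676, -0.1982, 0.0063]
tool_rot: [0.076, -3.139, -0.0]
contact_force: [-7.2, -0.5, 3.0]
opening: -0.0003
grip_force: 3.3
```

send_rows(
  rows=[
    [0,[-0.05,0,0],0],
    [0,[0,0,0],0],
  ],
)

```text
t: 30.58
tool_pos: [0.5678, -0.1982, 0.0063]
tool_rot: [0.076, -3.138, -0.0]
contact_force: [-7.5, -0.3, 4.8]
opening: 0.0004
grip_force: 3.9
```

The force keeps rising steadily to 7.5 N, which confirms the buffer, well below ramming. I'll back off slowly, then clear out.

send_rows(
  rows=[
    [0,[0.1,0,0],0],
    [0,[0.1,0,0],0],
    [0,[0.2,0,0],0],
    [0,[0.5,0,0],0],
    [0,[1,0,0],0],
    [0,[1.5,0,0],0],
    [0,[1.5,0,0],0],
    [0,[0,0,-2],0],
    [0,[0,0,-3],0],
    [0,[0,0,-3],0],
  ],
)

```text
t: 31.82
tool_pos: [0.5205, -0.2009, 0.089]
tool_rot: [-0.076, 3.139, -0.002]
contact_force: [0.4, 0.5, -0.1]
opening: 0.0
grip_force: 0.0
```

send_rows(
  rows=[
    [0,[2,0,-3],0],
    [0,[3,0,-2],0],
    [0,[0,0,0],0],
    [0,[0,0,0],0],
  ],
)

```text
t: 32.33
tool_pos: [0.4705, -0.2031, 0.1372]
tool_rot: [-0.076, 3.139, -0.001]
contact_force: [-0.2, 1.0, 0.3]
opening: 0.0001
grip_force: 0.0
```

Run:
```python
from vt import *
vt()
for n in ['scene','wrist']:
    im=ctrl.get_image(n); W=world(im)
    if n=='scene': cv2.imwrite('pics/s7.png',cv2.resize(im['frame'][130:310,170:370,::-1],(660,594)))
    m=(im['range_z']>0)&(abs(W[...,0]-.585)<.03)&(abs(W[...,1]+.197)<.03)&(abs(W[...,2]-.066)<.006)&(im['frame'].max(2)<80)
    if m.sum()>5: print(n,'tab',cv2.minAreaRect((W[m][:,:2]*1000).astype(np.float32)))
```

```text
[ 0.4705 -0.2031  0.1372] [-0.2  1.   0.3]
top cap 1 [ 0.5804 -0.1912  0.0642] [ 0.5804 -0.1912  0.0642]
scene tab ((578.9534912109375, -199.86126708984375), (7.757420063018799, 40.30903625488281), 6.406665325164795)
```

View pics/s7.png

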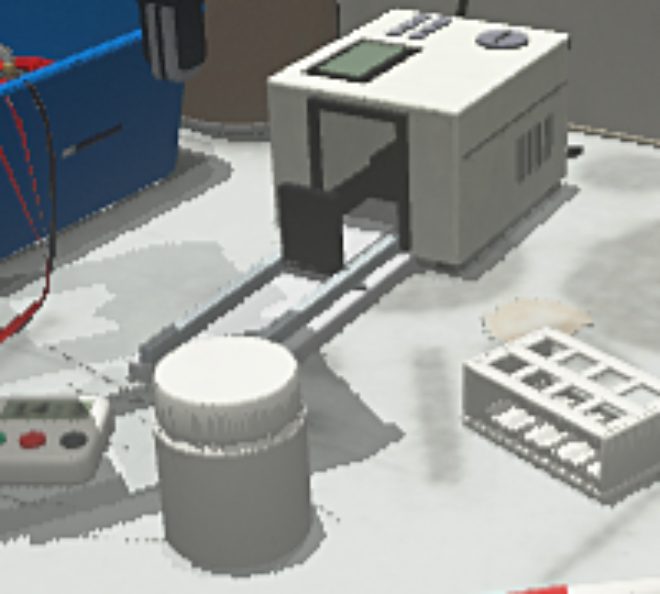

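The scene shows the slide home, with the tab at (312,228) in front of the housing. The vial is inside the tunnel and the other things are undisturbed. Handing in.

```bash
python3 -c "from station import ctrl; print(ctrl.finish_job())"
```

```text
the job is handed in; nothing more can be done
None
```

The job is handed in: the vial is in the slide's socket and the slide is home against its end stop at about 94 mm of travel, with at most 7.5 N measured along the push; the vial was upright when last seen at about 37 mm of travel, and inside the housing the cameras can't see it.

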